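# Seat the sample vial and focus the inspection camera

### The job

Get the sample ready for the camera by pressing and pushing only - nothing is to be gripped or lifted. Gently push the white-capped vial over its stage, away from the camera and upright, until it sits fully home in the black V nest in front of the backlight. Then press down the blue brake plate in the middle of the camera carriage to free its brake and, keeping it pressed, push the carriage along the rail right up against the red stop; let go so that the plate springs up and the brake holds it there. Leave everything else undisturbed.

Things in the scene. Friction and masses are not known exactly. Their poses are not given: they have to be found in the camera images.
- bench: Inspection bench, fixed on the worktop. Origin: underside, centre of the rail. Its y axis runs along the straight aluminium focus rail (240 mm long); z is up. Beyond the rail's -y end lies the vial stage: a light grey plate, top 30 mm above the worktop, x -40..40 mm, y -291..-133 mm, with the V nest and, at its -y edge, an upright backlight panel (74 mm wide, y -287..-274 mm, 98 mm high).
- vial_seat (a point): On the stage top, on the rail's centre line (bench x 0, y -235 mm), 30 mm above the worktop: where the centre of the vial's underside is when the vial is fully home, touching both slick walls of the black V nest (20 mm high, mouth 46 mm wide, walls at 25 degrees to bench y, open towards the camera, so the vial goes in along bench -y). Axes parallel to the bench's.
- sample_vial: The white-capped glass sample vial, loose, 28 mm in diameter, 60 mm tall, about 22 g, standing on the stage between the camera and the V nest, 30 to 45 mm from home and up to 7 mm to one side. Origin: centre of its underside; z points up the vial. Pushed in its lower third it slides without tipping; it must not be lifted.
- carriage (a joint): Position of the grey camera carriage, m, along bench +y; 0 = middle of the rail. 84 mm long (along the rail), 62 mm wide. The camera barrel (37 mm in diameter, top 86 mm above the worktop) sticks out 20 mm at its -y end. With the brake on, it resists about 25 N, and it must not be forced; freed, it slides with about 1 N and stays where it is left.
- carriage_mid (a point): Middle of the carriage, on the rail's centre line, 38 mm over the worktop. Axes parallel to the bench's.
- brake_plate (a joint): Depth by which the blue brake plate is pressed, m: about 0 = up (brake on), 0.006 = fully down. From about 0.002 on the brake is free. It takes about 6 N to press it down to 0.002 and 7.5 N fully down; its spring brings it up again.
- plate_top (a point): Centre of the top of the ribbed blue brake plate (46 mm across, 52 mm along the rail), 55 mm above the worktop when up. It lies in a thumb well 56 mm long between the carriage's two end shoulders (14 mm thick, tops 12 mm above the plate), whose faces, 28 mm either way along the rail, take the push. The well is open to both sides.
- red_stop_mid (a point): Middle of the red stop, a fixed clamp collar over the rail 18 mm thick along it, 62 mm wide, top 45 mm over the worktop, on the rail's centre line, 38 mm over the worktop. It may be at either end of the rail; when the carriage touches it, carriage_mid and this point are 51 mm apart.
- grey_stop_mid (a point): The same point of the other, grey stop, at the other end of the rail; not to be used now.
- vial_a: Bystander: black-capped amber vial, 28 x 60 mm, on the worktop behind the rail; loose.
- vial_b: Bystander: another black-capped vial.
- vial_c: Bystander: another black-capped vial.
- clamp_a: Bystander: small red and blue tube clamp, 13 x 50 x 21 mm, on the worktop; loose.
- clamp_b: Bystander: another such clamp.
- meter: Bystander: dark hand-held meter, 140 x 68 x 41 mm, at the left; loose.
- tape: Bystander: yellow tape roll, 82 mm in diameter, 19 mm high; loose.
- beaker: Bystander: clear plastic beaker, 72 x 88 mm, at the back; loose.

How it is judged (in metres and radians):
On the way, in this order (a step that is already met when the one before it is completed fails the run):
1. the vial sits home in the V nest, upright (distance between sample_vial and vial_seat below 0.004 m and angle between sample_vial's own z axis and vertical below 0.1 rad), for 0.1 s.
2. the brake plate is pressed and the brake free (value of joint brake_plate above 0.0015 m), for 0.2 s.
3. the carriage stands against the red stop (distance between carriage_mid and red_stop_mid below 0.054 m), for 0.1 s.
At the end, for the whole second after the job is handed in: The vial stands upright (within 0.1 rad) and still, its foot within 4 mm of the home position in the V nest; the carriage is at rest within 3 mm of touching the red stop, with the blue plate up again (less than 1 mm down), so the brake holds it (all of step 1 and linear speed of sample_vial below 0.02 m/s and distance between carriage_mid and red_stop_mid below 0.054 m and value of joint brake_plate below 0.001 m and velocity of joint carriage between -0.005 and 0.005 m/s).
It fails at once if the vial was lifted off its stage (more than 8 mm) or carried (height (world z) of sample_vial above 0.038 m).
It fails at once if the vial was tipped over or fell off the stage (angle between sample_vial's own z axis and vertical above 0.4 rad or height (world z) of sample_vial below 0.02 m).
It fails at once if the vial was squeezed or pushed hard (over 30 N) (contact force between the fingers and sample_vial above 30 N).
It fails at once if the carriage was forced along with its brake on (value of joint brake_plate below 0.0005 m and (velocity of joint carriage above 0.02 m/s or velocity of joint carriage below -0.02 m/s)).
It fails at once if a bystander was moved more than 15 mm (distance of any of vial_a, vial_b, vial_c, clamp_a, clamp_b, meter, tape, beaker from where it was at the start of the episode above 0.015 m).
It also fails if it takes over 51 s, if anything falls off the work surface, if the arm or the gripper's body presses on something with over 40 N, if the wrist force passes 120 N, or if a joint passes its speed limit or range.

### The arm

A 6-joint arm with a two-finger parallel gripper is mounted at the origin on a cart in front of the work surface, level with it; the furniture and walls round the work are solid. World frame = base frame: x ahead of the robot, y to its left, z up, the work surface at z = 0. Lengths are in m, angles in degrees, forces in N, time in s.
With the tool pointing down it reaches from about 0.35 to 0.975 m from the base axis. Payload 4.9 kg.
Tool frame: the origin (TCP) lies midway between the tips of the shut fingers; the grasp point (between the pads) lies env.hold_point_z behind it (env.hold_point_z is the distance from the TCP to the grasp point, in m); z points along the fingers, y is the direction in which the jaws open and shut (so a half turn about z gives the same grasp; the last joint's range is limited). The gripper opens to 85 mm and grips with 20 to 120 N. Pads are 22 mm wide; open, the fingers measure 114 mm over their backs; the gripper's body (76 mm by 85 mm) begins 54 mm behind the grasp point. The pads swing forward as they close: fully open they stand 13 mm farther back than shut.
Start: joints at [-77.808, 3.019, 92.412, -0, 84.569, -6.818], TCP at [0.204, -0.591, 0.231] pointing down, gripper open.
Joint ranges: [-172.51, 172.51], [-57.92, 126.97], [3.15, 148.05], [-58.71, 238.71], [5.1, 150.11], [-179.66, 179.66]. Speed limits (degrees/s): [147.25, 147.25, 180, 180, 180, 180].

### API

Orientations are given as a 3x3 rotation matrix whose columns are the frame's x, y, z axes.
In Python, from station import env gives the robot as it stands.
- The arm moves only by the tool apply_moves, never from a script. Its argument "plan" is a list of rows, each a list of 2 entries, a list of its own where there are three numbers: the shift along the tool's x, y, z in m, then the turn about the tool's z in rad. A call has exactly 10 rows; each row is the pose to reach, as a shift and turn from the pose commanded when the call began, along the tool's axes at that moment; what a row does not reach only later rows make up. A row lasts 1/10 s, in which the tool goes at most 50 mm and 8.59 degrees, less where a joint would pass 70% of its speed; a pose out of reach is approached as far as the arm can. A call with a gripper value outside its range is refused whole. "jaw" is the finger opening in m, from 0 to 0.0854, set as the call begins (left out, the last holds). The fingers move at their own pace and stop on an object; the grip force is fixed at half the most. Time passes only in rows, so rows that repeat a pose let the fingers close, or fill a call up. It gives the time, the measured TCP pose, the force and the opening at its end, in the units of the state.
- env.get_obs(): the state, without advancing time (a new reading comes with each control period).
- env.get_image(name): name is "scene" or "side" or "wrist"; returns the picture (420x560x3 uint8, blue, green, red); there is no depth.
- env.camera_info(name): a dict with "K" (3x3 intrinsics, pixels), "D" ([k1, k2, p1, p2, k3] as OpenCV has them; the pictures are not rectified), "origin" and "attitude" of the camera in the world. Camera axes: x right, y up, looking along -z (the intrinsics and any distortion apply to the point x, -y, -z); pixel columns grow to the right and rows downward; lengths in m; the calibration is good to about 2 mm. A picture is of the moment at which its call begins: read the wrist's pose just before it. camera_info takes no time and is no camera call; for the wrist camera it gives the pose at the moment of the call.
- env.sign_off(): hands the job in, once; it reports no verdict.
Trained networks look in the newest picture that a camera, given by its name, has taken for a name from the list of things; names that differ only in an ending like _2 or _b are one class to them, and where a whole thing is asked for, a point or a joint stands for the part that bears it (a point fixed in the world has none). Each returns a list of dicts, best first, with "score" (0 to 1); they miss things now and then, are a little off and sometimes report something else, mostly with a low value. They report only what shows in the picture. A call takes as long as a camera call.
- env.masks_of(camera, label): "pixels" (420x560 bool, what is visible of it) and "box" ([centre column, centre row, width, height] in pixels, round what is visible of it).
The state is a dict: "time": time; "q": joint angles; "qvel": joint speeds; "joint_torque": joint torques, N m; "tcp_pos": TCP position; "tool_rot": TCP orientation; "wrist_force": force on the tool from outside, world axes, zero at the start; "moment": the same for the moment, N m; "finger_gap": finger opening in m.
Only numpy, scipy, OpenCV 4.12 (cv2) and the standard library are available. Lean on these libraries where they do the work, as an engineer would, in place of code of your own. Each camera call takes 0.05 s, during which the arm holds its last target. There are 200 camera calls.

## Working session

There is one attempt and no reset: what is moved stays moved. The work goes in short steps, Python scripts to look and compute and a tool call to move; the robot and the scene stay as the last step left them, time stands still between calls to the robot, and variables do not carry over. Pictures are saved under pics/ and viewed, about 8 in all and at most 12, crops included, and the job is handed in when it is done.

Besides the shell and the picture viewer there is one more tool, called after "Request:" by a JSON object that holds its "name" and its "arguments", one argument or row to a line. apply_moves: Moves the arm, as the interface text tells. Its arguments: {"type":"object","properties":{"plan":{"type":"array"},"jaw":{"type":"number"}},"required":["plan"]}

```bash
ls; mkdir -p pics
cat > h.py <<'E'
import numpy as np, cv2
from station import env
def ray(cam,uv,ci=None):
    ci=ci or env.camera_info(cam)
    p=cv2.undistortPoints(np.array(uv,float).reshape(-1,1,2),np.array(ci["K"],float),np.array(ci["D"],float)).reshape(-1,2)
    d=np.c_[p[:,0],-p[:,1],-np.ones(len(p))]@np.array(ci["attitude"]).T
    return np.array(ci["origin"]),d
def onz(cam,uv,z,ci=None):
    o,d=ray(cam,uv,ci); return o+d*((z-o[2])/d[:,2])[:,None]
def proj(cam,P,ci=None):
    ci=ci or env.camera_info(cam)
    c=(np.atleast_2d(P)-np.array(ci["origin"]))@np.array(ci["attitude"])
    c=c*[1,-1,-1]
    return cv2.projectPoints(c,np.zeros(3),np.zeros(3),np.array(ci["K"],float),np.array(ci["D"],float))[0].reshape(-1,2)
E
python3 - <<'E'
from h import *
np.set_printoptions(precision=4,suppress=True)
o=env.get_obs(); print(o["time"],o["tcp_pos"],o["tool_rot"],env.hold_point_z)
for c in ["scene","side"]:
    im=env.get_image(c); cv2.imwrite(f"pics/{c}0.png",im)
    print(c,env.camera_info(c)["origin"])
    for l in ["sample_vial","carriage","brake_plate","red_stop_mid","grey_stop_mid","bench"]:
        for m in env.masks_of(c,l)[:2]: print(l,round(m["score"],2),np.round(m["box"],1))
a=cv2.imread("pics/scene0.png");b=cv2.imread("pics/side0.png")
E
```

```text
pics
0.0 [ 0.2035 -0.5903  0.23  ] [[ 0.9455  0.3258 -0.0004]
 [ 0.3258 -0.9455  0.0021]
 [ 0.0003 -0.0021 -1.    ]] 0.0187
scene [-0.208  -0.3994  0.5172]
carriage 0.91 [303.  254.5  56.6  38.2]
carriage 0.27 [342.5 277.5 203.3  87.2]
brake_plate 0.5 [294.9 248.9  32.1  14. ]
red_stop_mid 0.6 [336.6 269.4  22.9  29.9]
grey_stop_mid 0.75 [254.8 248.1  24.7  26.1]
grey_stop_mid 0.54 [301.8 254.5  54.9  45.4]
bench 0.79 [343.  278.4 205.6  87.2]
side [-0.1255  0.6994  0.9565]
sample_vial 0.19 [307.4 202.8   3.9   8.8]
carriage 0.84 [344.5 235.4  30.3  32.9]
brake_plate 0.72 [343.4 235.8  32.9  30.8]
brake_plate 0.7 [345.4 234.1  24.1  11.7]
red_stop_mid 0.69 [366.9 230.6  11.4  16.4]
grey_stop_mid 0.63 [318.5 257.3  21.2  17.4]
bench 0.62 [359.7 227.6 110.4  89.2]
bench 0.18 [353.  203.3  10.2   9.5]
```

View pics/scene0.png

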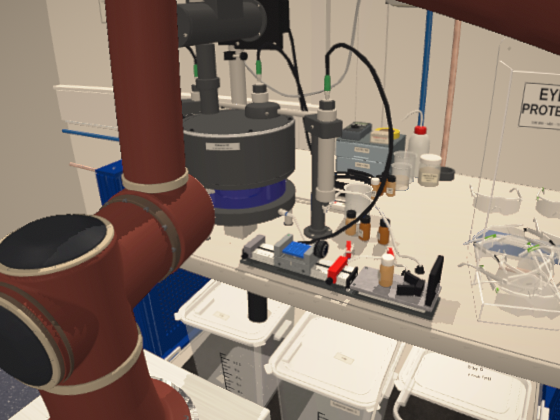

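View pics/side0.png

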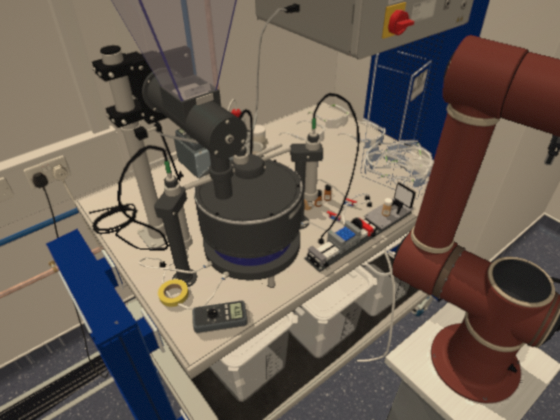

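The scene view shows the bench running left to right: grey stop (255,248), carriage with its blue plate (295,249), red stop (338,268), white-capped vial (387,268), V nest (410,283) and backlight (436,280). The side view shows the same layout, with the carriage at (345,235) and the red stop on its stage side. A cable arc and a dark post stand behind the carriage.

Run:
```python
from h import *
np.set_printoptions(precision=4,suppress=True)
S=lambda uv,z:onz("scene",uv,z)
for n,uv,z in [("red",(336.6,269.4),.03),("grey",(254.8,248.1),.03),("carr",(303,254.5),.045),("plate",(294.9,248.9),.055),("vial",(387,270),.06)]:
    print(n,S([uv],z)[0])
for n,uv,z in [("red",(366.9,230.6),.03),("grey",(318.5,257.3),.03),("plate",(345.4,234.1),.055),("vialcap",(387,203),.09)]:
    print("side",n,onz("side",[uv],z)[0])
o=env.get_obs(); print(env.camera_info("wrist"))
im=env.get_image("wrist"); cv2.imwrite("pics/w0.png",im)
a=cv2.imread("pics/scene0.png")[200:330,220:470]; cv2.imwrite("pics/sc.png",cv2.resize(a,None,fx=3.1,fy=3.1,interpolation=2))
```

```text
red [ 0.4852 -0.1137  0.03  ]
grey [0.4796 0.0786 0.03  ]
carr [ 0.4831 -0.0387  0.045 ]
plate [ 0.4804 -0.0212  0.055 ]
vial [ 0.4842 -0.2164  0.06  ]
side red [ 0.4641 -0.1078  0.03  ]
side grey [0.4757 0.0864 0.03  ]
side plate [ 0.4786 -0.0241  0.055 ]
side vialcap [ 0.4723 -0.1978  0.09  ]
{'K': array([[370.1268,   0.    , 275.3416],
       [  0.    , 370.1268, 203.2142],
       [  0.    ,   0.    ,   1.    ]]), 'D': array([-0.002,  0.   ,  0.   ,  0.   ,  0.   ]), 'origin': array([ 0.271 , -0.5676,  0.3745]), 'attitude': array([[ 0.3259,  0.907 ,  0.2666],
       [-0.9454,  0.3127,  0.0916],
       [-0.0003, -0.2819,  0.9594]])}
```

View pics/w0.png

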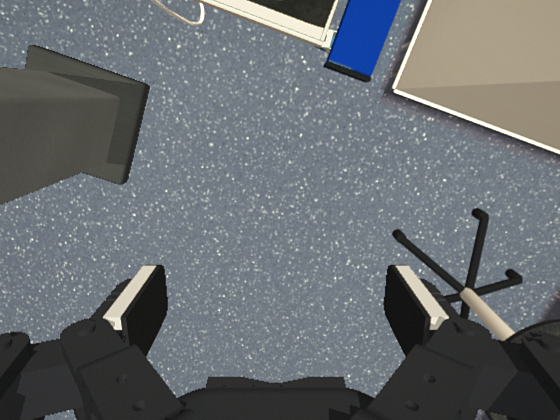

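View pics/sc.png

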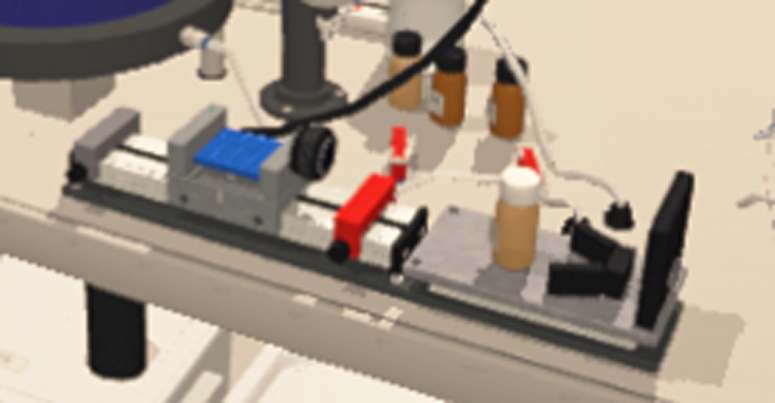

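The wrist camera sees only floor from the start pose. The crop shows the red stop at the stage end of the rail, so the carriage must go along bench -y. The vial stands about 35–40 mm from the nest. Next I work out where the post, the cable and the acrylic box are.

Run:
```python
from h import *
np.set_printoptions(precision=3,suppress=True)
def tri(a,b):
    o1,d1=ray("scene",[a]);o2,d2=ray("side",[b]);d1=d1[0];d2=d2[0]
    t=np.linalg.lstsq(np.c_[d1,-d2],o2-o1,rcond=None)[0]
    p,q=o1+t[0]*d1,o2+t[1]*d2
    return (p+q)/2,np.linalg.norm(p-q)
print("post base",onz("scene",[(317,232)],0),onz("side",[(301,220)],0))
print("post top",tri((327,80),(314,120)))
for b in [(345,103),(356,120),(361,140),(361,160),(357,180),(350,200)]:
    print("cable",b,[ (a,)+tri(a,b) for a in [min([(335,45),(345,44),(355,48),(365,58),(375,72),(383,90),(390,115),(393,140),(391,165),(385,185),(375,202),(360,217),(345,228),(320,240)],key=lambda a:tri(a,b)[1])]])
print("box corner",onz("scene",[(478,310),(475,235)],0), onz("scene",[(498,50)],.3),tri((478,305),(372,125)))
print("backlight",onz("scene",[(220+685/3.1,200+175/3.1),(220+650/3.1,200+325/3.1),(220+625/3.1,200+330/3.1)],.03))
C=lambda x,y:(220+x/3.1,200+y/3.1)
print("stage near corners z.03", onz("scene",[C(412,262),C(455,207),C(640,345)],.03))
print("vial foot",onz("scene",[C(514,268)],.03),"cap top",onz("scene",[C(519,175)],.09))
print("bystander vials",onz("scene",[C(404,105),C(448,122),C(507,134)],0))
```

```text
post base [[0.66  0.015 0.   ]] [[ 0.656 -0.001  0.   ]]
post top (array([ 0.634, -0.017,  0.375]), np.float64(0.0012668531263438476))
cable (345, 103) [((375, 72), array([ 0.623, -0.122,  0.398]), np.float64(0.0011220799645175548))]
cable (356, 120) [((390, 115), array([ 0.611, -0.164,  0.327]), np.float64(0.01273581861097567))]
cable (361, 140) [((393, 140), array([ 0.592, -0.175,  0.275]), np.float64(0.006300602290434665))]
cable (361, 160) [((385, 185), array([ 0.58 , -0.174,  0.197]), np.float64(0.015004433520992478))]
cable (357, 180) [((375, 202), array([ 0.57 , -0.154,  0.149]), np.float64(0.00813841977474936))]
cable (350, 200) [((345, 228), array([ 0.546, -0.106,  0.098]), np.float64(0.007941754063442703))]
box corner [[ 0.521 -0.389  0.   ]
 [ 0.824 -0.339  0.   ]] [[ 2.592 -0.2    0.3  ]] (array([ 0.678, -0.403,  0.058]), np.float64(0.2590994406449494))
backlight [[ 0.632 -0.291  0.03 ]
 [ 0.455 -0.308  0.03 ]
 [ 0.444 -0.296  0.03 ]]
stage near corners z.03 [[ 0.451 -0.162  0.03 ]
 [ 0.522 -0.164  0.03 ]
 [ 0.434 -0.308  0.03 ]]
vial foot [[ 0.474 -0.22   0.03 ]] cap top [[ 0.483 -0.215  0.09 ]]
bystander vials [[ 0.689 -0.062  0.   ]
 [ 0.679 -0.103  0.   ]
 [ 0.682 -0.149  0.   ]]
```

Request:
{"name": "apply_moves", "arguments": {
  "plan": [
    [[0.0,-0.02,-0.02],0.1],
    [[0.04,-0.05,-0.03],0.2],
    [[0.08,-0.08,-0.03],0.3],
    [[0.12,-0.11,-0.03],0.4],
    [[0.16,-0.14,-0.03],0.5],
    [[0.2,-0.17,-0.03],0.6],
    [[0.24,-0.2,-0.03],0.7],
    [[0.28,-0.23,-0.03],0.8],
    [[0.31,-0.26,-0.03],0.9],
    [[0.34,-0.29,-0.03],1.0]
  ],
  "jaw": 0
}}

```text
time: 1.75
tcp_pos: [0.4313, -0.2041, 0.2616]
tool_rot: [[0.783, -0.622, 0.001], [-0.622, -0.783, -0.0], [0.001, -0.0, -1.0]]
wrist_force: [0.7, 0.6, 0.1]
finger_gap: -0.0003
```

Request:
{"name": "apply_moves", "arguments": {
  "plan": [
    [[0,-0.01,0.005],0.1],
    [[0,-0.02,0.01],0.2],
    [[0,-0.03,0.015],0.3],
    [[0,-0.04,0.02],0.4],
    [[0,-0.046,0.025],0.5],
    [[0,-0.046,0.03],0.6],
    [[0,-0.046,0.035],0.7],
    [[0,-0.046,0.04],0.8],
    [[0,-0.046,0.04],0.9],
    [[0,-0.046,0.04],0.9]
  ]
}}

```text
time: 2.75
tcp_pos: [0.459, -0.1698, 0.2212]
tool_rot: [[0.003, -1.0, -0.0], [-1.0, -0.003, 0.0], [-0.0, 0.0, -1.0]]
wrist_force: [-0.8, 0.3, 0.3]
finger_gap: -0.0001
```

Run:
```python
from h import *
np.set_printoptions(precision=4,suppress=True)
o=env.get_obs(); print(o["time"],o["tcp_pos"],o["tool_rot"])
ci=env.camera_info("wrist"); im=env.get_image("wrist"); cv2.imwrite("pics/w1.png",im)
print(ci["origin"])
for l in ["sample_vial","carriage","brake_plate","red_stop_mid","grey_stop_mid"]:
    for m in env.masks_of("wrist",l)[:2]: print(l,round(m["score"],2),np.round(m["box"],1))
```

```text
2.75 [ 0.459  -0.1698  0.2212] [[ 0.0028 -1.     -0.0002]
 [-1.     -0.0028  0.0001]
 [-0.0001  0.0002 -1.    ]]
[ 0.4587 -0.2417  0.3643]
sample_vial 0.77 [245.5 131.7  37.4  35.6]
carriage 0.85 [245.8 321.4  63.9 102.3]
carriage 0.68 [245.9 130.6  34.9  40. ]
red_stop_mid 0.94 [253.9 236.2  79.1  29.5]
red_stop_mid 0.46 [  8.2 291.1  16.3  42.2]
```

View pics/w1.png

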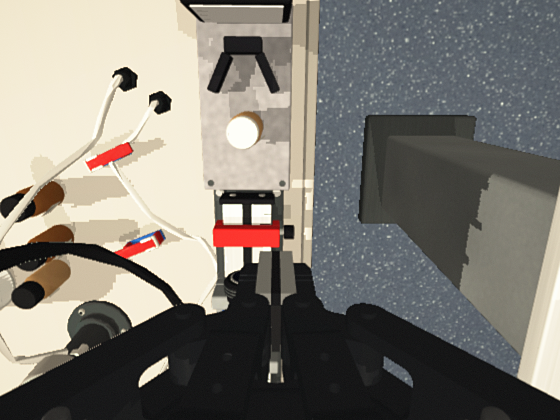

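The wrist view shows the vial cap at (243,131), the nest walls with mouth tips near (214,92) and (273,92), the red stop at (248,235), and the stage's near edge at row 188. The shut fingertips are at (276,260). The cable and post stay left of the bench (world +x).

Run:
```python
from h import *
np.set_printoptions(precision=4,suppress=True)
im=cv2.imread("pics/w1.png")
W=lambda uv,z:onz("wrist",uv,z)
# white cap
g=im.min(2); roi=np.zeros_like(g); roi[110:155,222:265]=1
m=((g>215)&(roi>0)).astype(np.uint8); cs=max(cv2.findContours(m,0,2)[0],key=cv2.contourArea)
c,r=cv2.minEnclosingCircle(cs); print("cap",c,r,W([c],.09),"diam",np.linalg.norm(W([(c[0]-r,c[1]),(c[0]+r,c[1])],.09)[0]-W([(c[0]+r,c[1])],.09)[0]))
# red stop
h=cv2.cvtColor(im,cv2.COLOR_BGR2HSV); m=(((h[...,0]<8)|(h[...,0]>172))&(h[...,1]>180)&(h[...,2]>90)).astype(np.uint8); m[:, :205]=0;m[:,290:]=0
ys,xs=np.nonzero(m);print("red",xs.min(),xs.max(),ys.min(),ys.max())
top=W([(214,223),(280,223),(214,246),(280,246)],.045);print(top)
print("stage z.03",W([(205,188),(288,190),(197,24),(291,24)],.03))
print("nest tips z.05",W([(209,92),(216,93),(270,93),(278,92)],.05), W([(225,38),(262,38),(226,54),(261,54)],.05))
cv2.imwrite("pics/w1c.png",cv2.resize(im[0:260,180:310],None,fx=4,fy=4,interpolation=2)[:600*2][::1]) 
z=cv2.resize(im[20:260,190:300],None,fx=5,fy=5,interpolation=2)
cv2.imwrite("pics/w1c.png",np.hstack([z[:600],z[600:]])[:600,:1100][:, :])
print(z.shape)
```

```text
cap (241.26275634765625, 132.71286010742188) 15.763612747192383 [[ 0.4839 -0.2146  0.09  ]] diam 0.02310188729646786
red 213 279 220 247
[[ 0.5148 -0.1285  0.045 ]
 [ 0.4544 -0.1287  0.045 ]
 [ 0.5158 -0.1058  0.045 ]
 [ 0.4542 -0.106   0.045 ]]
stage z.03 [[ 0.5243 -0.1577  0.03  ]
 [ 0.447  -0.156   0.03  ]
 [ 0.5239 -0.2971  0.03  ]
 [ 0.4463 -0.2974  0.03  ]]
nest tips z.05 [[ 0.5131 -0.2433  0.05  ]
 [ 0.5074 -0.2425  0.05  ]
 [ 0.4634 -0.2427  0.05  ]
 [ 0.4569 -0.2435  0.05  ]] [[ 0.4987 -0.2839  0.05  ]
 [ 0.4697 -0.284   0.05  ]
 [ 0.4983 -0.2722  0.05  ]
 [ 0.4705 -0.2723  0.05  ]]
(1200, 550, 3)
```

Request:
{"name": "apply_moves", "arguments": {
  "plan": [
    [[0,-0.026,0],0],
    [[0,-0.026,0.03],0],
    [[0,-0.026,0.06],0],
    [[0,-0.026,0.09],0],
    [[0,-0.026,0.12],0],
    [[0,-0.026,0.14],0],
    [[0,-0.026,0.16],0],
    [[0,-0.026,0.17],0],
    [[0,-0.026,0.181],0],
    [[0,-0.026,0.181],0]
  ]
}}

```text
time: 4.05
tcp_pos: [0.4844, -0.1694, 0.0392]
tool_rot: [[0.003, -1.0, -0.002], [-1.0, -0.003, 0.001], [-0.001, 0.002, -1.0]]
wrist_force: [0.5, -0.2, 0.9]
finger_gap: -0.0003
```

Run:
```python
from h import *
np.set_printoptions(precision=4,suppress=True)
o=env.get_obs(); print(o["time"],o["tcp_pos"],o["wrist_force"])
im=env.get_image("wrist"); cv2.imwrite("pics/w2.png",im)
for m in env.masks_of("wrist","sample_vial")[:2]: print(m["score"],m["box"])
```

```text
4.05 [ 0.4844 -0.1694  0.0392] [ 0.4981 -0.2276  0.9161]
0.59 [279.6, 186.4, 89.5, 115.1]
```

View pics/w2.png

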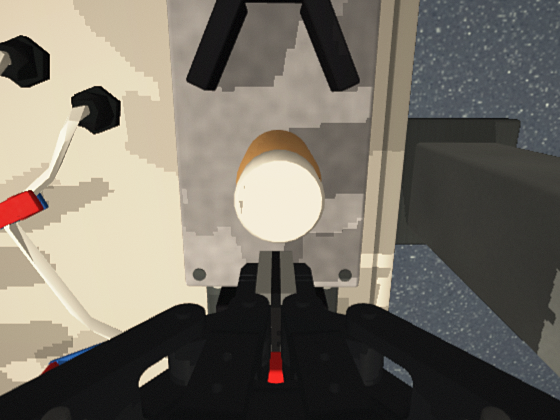

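The fingers are centred on the vial, with cap centre at column 278 and fingers at column 276, and the way to the nest is clear.

Request:
{"name": "apply_moves", "arguments": {
  "plan": [
    [[0.006,0,0],0],
    [[0.012,0,0],0],
    [[0.016,0,0],0],
    [[0.019,0,0],0],
    [[0.022,0,0],0],
    [[0.025,0,0],0],
    [[0.028,0,0],0],
    [[0.031,0,0],0],
    [[0.034,0,0],0],
    [[0.037,0,0],0]
  ]
}}

```text
time: 5.15
tcp_pos: [0.4852, -0.207, 0.0403]
tool_rot: [[0.003, -1.0, -0.0], [-1.0, -0.003, -0.0], [0.0, 0.0, -1.0]]
wrist_force: [0.2, 0.5, 0.3]
finger_gap: 0.0003
```

Request:
{"name": "apply_moves", "arguments": {
  "plan": [
    [[0.003,0,0],0],
    [[0.006,0,0],0],
    [[0.009,0,0],0],
    [[0.012,0,0],0],
    [[0.014,0,0],0],
    [[0.016,0,0],0],
    [[0.018,0,0],0],
    [[0.02,0,0],0],
    [[0.022,0,0],0],
    [[0.022,0,0],0]
  ]
}}

```text
time: 6.15
tcp_pos: [0.4853, -0.229, 0.0403]
tool_rot: [[0.002, -1.0, 0.0], [-1.0, -0.002, -0.0], [0.0, -0.0, -1.0]]
wrist_force: [-0.5, -0.2, 1.3]
finger_gap: -0.0004
```

```bash
cat > look.py <<'E'
from h import *
import sys
np.set_printoptions(precision=4,suppress=True)
o=env.get_obs(); print(o["time"],o["tcp_pos"],o["wrist_force"])
im=env.get_image("wrist"); cv2.imwrite(f"pics/{sys.argv[1]}.png",im)
g=im.min(2); roi=np.zeros_like(g); roi[20:260,200:350]=1
m=((g>205)&(roi>0)).astype(np.uint8); cs=max(cv2.findContours(m,0,2)[0],key=cv2.contourArea)
c,r=cv2.minEnclosingCircle(cs); print("cap",c,r,onz("wrist",[c],.09))
E
python3 look.py w3
```

```text
6.15 [ 0.4853 -0.229   0.0403] [-0.5161 -0.1526  1.3434]
cap (277.5, 258.0) 39.51275634765625 [[ 0.4842 -0.2575  0.09  ]]
```

View pics/w3.png

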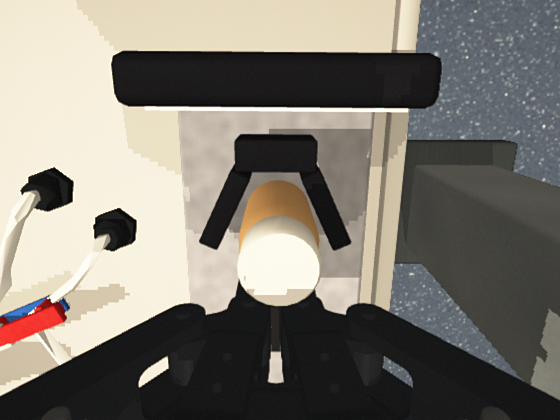

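The vial is inside the nest and upright, with cap centre around (278,262). It looks a few mm short of home, so I push on in small steps and watch the force.

Request:
{"name": "apply_moves", "arguments": {
  "plan": [
    [[0.001,0,0],0],
    [[0.001,0,0],0],
    [[0.002,0,0],0],
    [[0.002,0,0],0],
    [[0.003,0,0],0],
    [[0.003,0,0],0],
    [[0.004,0,0],0],
    [[0.004,0,0],0],
    [[0.004,0,0],0],
    [[0.004,0,0],0]
  ]
}}

```text
time: 7.2
tcp_pos: [0.4852, -0.2328, 0.0403]
tool_rot: [[0.003, -1.0, -0.0], [-1.0, -0.003, -0.0], [0.0, 0.0, -1.0]]
wrist_force: [-0.1, -0.5, -0.3]
finger_gap: -0.0001
```

Request:
{"name": "apply_moves", "arguments": {
  "plan": [
    [[0.0005,0,0],0],
    [[0.0005,0,0],0],
    [[0.001,0,0],0],
    [[0.001,0,0],0],
    [[0.0015,0,0],0],
    [[0.0015,0,0],0],
    [[0.002,0,0],0],
    [[0.002,0,0],0],
    [[0.002,0,0],0],
    [[0.002,0,0],0]
  ]
}}

```text
time: 8.2
tcp_pos: [0.4852, -0.2348, 0.0403]
tool_rot: [[0.003, -1.0, -0.0], [-1.0, -0.003, 0.0], [-0.0, 0.0, -1.0]]
wrist_force: [0.6, -0.7, -0.3]
finger_gap: 0.0004
```

```bash
python3 look.py w4
python3 - <<'E'
import cv2;cv2.imwrite("pics/w4c.png",cv2.resize(cv2.imread("pics/w4.png")[90:350,130:430],None,fx=2.3,fy=2.3,interpolation=2))
E
```

```text
8.2 [ 0.4852 -0.2348  0.0403] [ 0.6154 -0.6892 -0.2701]
cap (272.0, 257.5) 39.028934478759766 [[ 0.4857 -0.2635  0.09  ]]
```

View pics/w4c.png

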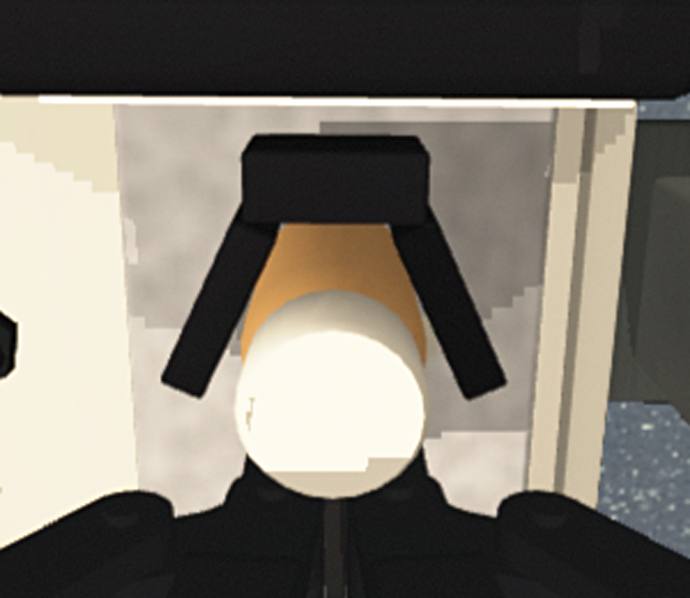

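The crop shows the vial between both walls with the cap circle at x 236–425 and its bottom at 498, which puts its centre at image (274,265).

Run:
```python
from h import *
np.set_printoptions(precision=4,suppress=True)
C=lambda x,y:(130+x/2.3,90+y/2.3)
print("cap",onz("wrist",[C(330.5,403)],.09),onz("wrist",[C(236,403),C(425,403)],.09))
print("tips outer/inner z.05",onz("wrist",[C(162,380),C(206,398),C(466,398),C(506,383)],.05))
print("back block z.05",onz("wrist",[C(243,222),C(428,222),C(255,135),C(418,135)],.05))
```

```text
cap [[ 0.4853 -0.2612  0.09  ]] [[ 0.4966 -0.2612  0.09  ]
 [ 0.4739 -0.2612  0.09  ]]
tips outer/inner z.05 [[ 0.5142 -0.246   0.05  ]
 [ 0.5068 -0.2426  0.05  ]
 [ 0.4622 -0.2428  0.05  ]
 [ 0.4555 -0.2456  0.05  ]]
back block z.05 [[ 0.4996 -0.2737  0.05  ]
 [ 0.4697 -0.2738  0.05  ]
 [ 0.4973 -0.2878  0.05  ]
 [ 0.4718 -0.2878  0.05  ]]
```

Request:
{"name": "apply_moves", "arguments": {
  "plan": [
    [[0.0005,0,0],0],
    [[0.0005,0,0],0],
    [[0.0005,0,0],0],
    [[0.001,0,0],0],
    [[0.001,0,0],0],
    [[0.001,0,0],0],
    [[0.001,0,0],0],
    [[0.001,0,0],0],
    [[0.001,0,0],0],
    [[0.001,0,0],0]
  ]
}}

```text
time: 9.25
tcp_pos: [0.4852, -0.2351, 0.0402]
tool_rot: [[0.003, -1.0, -0.0], [-1.0, -0.003, 0.001], [-0.001, 0.0, -1.0]]
wrist_force: [0.2, 5.3, 0.6]
finger_gap: -0.0001
```

Contact reads 5.3 N and the TCP has stopped, so the vial is home. Next I back off and rise, then go over the carriage.

Request:
{"name": "apply_moves", "arguments": {
  "plan": [
    [[-0.001,0,0],0],
    [[-0.003,0,0],0],
    [[-0.007,0,0],0],
    [[-0.015,0,0],0],
    [[-0.03,0,0],0],
    [[-0.04,0,-0.01],0],
    [[-0.04,0,-0.05],0],
    [[-0.04,0,-0.09],0],
    [[-0.04,0,-0.13],0],
    [[-0.04,0,-0.16],0]
  ]
}}

```text
time: 10.25
tcp_pos: [0.4859, -0.1952, 0.2043]
tool_rot: [[0.004, -1.0, 0.004], [-1.0, -0.004, -0.002], [0.002, -0.004, -1.0]]
wrist_force: [0.9, -0.7, 1.1]
finger_gap: -0.0002
```

Request:
{"name": "apply_moves", "arguments": {
  "plan": [
    [[-0.02,0.005,0],0],
    [[-0.05,0.01,0],0],
    [[-0.08,0.015,0],0],
    [[-0.11,0.015,0],0],
    [[-0.14,0.015,0],0],
    [[-0.17,0.015,0],0],
    [[-0.19,0.015,0],0],
    [[-0.195,0.015,0],0],
    [[-0.195,0.015,0],0],
    [[-0.195,0.015,0],0]
  ]
}}

```text
time: 11.25
tcp_pos: [0.4696, -0.0012, 0.2006]
tool_rot: [[0.003, -1.0, 0.0], [-1.0, -0.003, -0.001], [0.001, -0.0, -1.0]]
wrist_force: [0.4, 0.1, 0.1]
finger_gap: -0.0
```

Run:
```python
from h import *
np.set_printoptions(precision=4,suppress=True)
o=env.get_obs(); print(o["time"],o["tcp_pos"],o["tool_rot"],o["wrist_force"])
im=env.get_image("wrist"); cv2.imwrite("pics/w5.png",im)
for l in ["brake_plate","carriage","sample_vial","red_stop_mid"]:
    for m in env.masks_of("wrist",l)[:1]:
        print(l,m["score"],m["box"])
h=cv2.cvtColor(im,cv2.COLOR_BGR2HSV)
m=((h[...,0]>95)&(h[...,0]<125)&(h[...,1]>150)&(h[...,2]>90)).astype(np.uint8); m[:,:200]=0;m[:,360:]=0
c=max(cv2.findContours(m,0,2)[0],key=cv2.contourArea)
x,y,w,hh=cv2.boundingRect(c);print(x,y,w,hh); print(onz("wrist",[(x,y),(x+w,y),(x,y+hh),(x+w,y+hh)],.055))
```

```text
11.25 [ 0.4696 -0.0012  0.2006] [[ 0.0025 -1.      0.0004]
 [-1.     -0.0025 -0.0005]
 [ 0.0005 -0.0004 -1.    ]] [0.3734 0.0528 0.1331]
brake_plate 0.96 [251.3, 158.7, 59.4, 64.5]
carriage 0.74 [251.8, 142.5, 87.6, 143.8]
red_stop_mid 0.9 [262.6, 40.6, 98.9, 36.2]
224 126 60 65
[[ 0.5086 -0.0499  0.055 ]
 [ 0.4627 -0.05    0.055 ]
 [ 0.5105  0.0015  0.055 ]
 [ 0.4622  0.0014  0.055 ]]
```

View pics/w5.png

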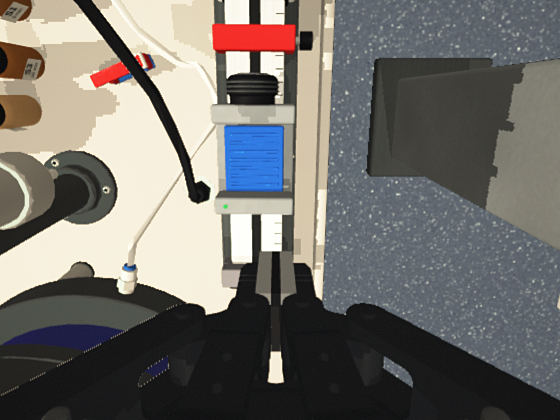

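The wrist view shows the blue plate at columns 224–284, rows 126–191. That puts its centre at world (0.486, -0.024), with the right size of 46 x 52 mm. The red stop is at rows 25–49, and the cable ends left of the carriage, clear of the gripper. I go down into the well.

Request:
{"name": "apply_moves", "arguments": {
  "plan": [
    [[0.016,-0.007,0],0],
    [[0.032,-0.014,0],0],
    [[0.032,-0.014,0.03],0],
    [[0.032,-0.014,0.06],0],
    [[0.032,-0.014,0.09],0],
    [[0.032,-0.014,0.11],0],
    [[0.032,-0.014,0.12],0],
    [[0.032,-0.014,0.13],0],
    [[0.032,-0.014,0.137],0],
    [[0.032,-0.014,0.14],0]
  ]
}}

```text
time: 12.5
tcp_pos: [0.484, -0.033, 0.0603]
tool_rot: [[0.002, -1.0, 0.0], [-1.0, -0.002, -0.0], [0.0, -0.0, -1.0]]
wrist_force: [-1.5, 0.3, 0.0]
finger_gap: -0.0002
```

Request:
{"name": "apply_moves", "arguments": {
  "plan": [
    [[0,0,0.002],0],
    [[0,0,0.004],0],
    [[0,0,0.006],0],
    [[0,0,0.007],0],
    [[0,0,0.008],0],
    [[0,0,0.009],0],
    [[0,0,0.01],0],
    [[0,0,0.01],0],
    [[0,0,0.01],0],
    [[0,0,0.01],0]
  ]
}}

```text
time: 13.5
tcp_pos: [0.4843, -0.0329, 0.0513]
tool_rot: [[0.003, -1.0, 0.001], [-1.0, -0.003, -0.0], [0.0, -0.001, -1.0]]
wrist_force: [-0.7, -0.1, 6.9]
finger_gap: -0.0001
```

Force is 6.9 N at about 4 mm depth, so the brake is free. I push slowly, keeping it pressed.

Request:
{"name": "apply_moves", "arguments": {
  "plan": [
    [[0,0,0.001],0],
    [[0.002,0,0.001],0],
    [[0.004,0,0.001],0],
    [[0.006,0,0.001],0],
    [[0.008,0,0.001],0],
    [[0.01,0,0.001],0],
    [[0.012,0,0.001],0],
    [[0.015,0,0.001],0],
    [[0.018,0,0.001],0],
    [[0.021,0,0.001],0]
  ]
}}

```text
time: 14.5
tcp_pos: [0.4842, -0.0539, 0.0503]
tool_rot: [[0.003, -1.0, 0.001], [-1.0, -0.003, -0.0], [0.0, -0.001, -1.0]]
wrist_force: [-2.2, 0.4, 6.7]
finger_gap: 0.0003
```

Request:
{"name": "apply_moves", "arguments": {
  "plan": [
    [[0.003,0,0],0],
    [[0.006,0,0],0],
    [[0.009,0,0],0],
    [[0.012,0,0],0],
    [[0.015,0,0],0],
    [[0.018,0,0],0],
    [[0.02,0,0],0],
    [[0.022,0,0],0],
    [[0.024,0,0],0],
    [[0.025,0,0],0]
  ]
}}

```text
time: 15.5
tcp_pos: [0.4848, -0.078, 0.0504]
tool_rot: [[0.002, -1.0, 0.002], [-1.0, -0.002, 0.002], [-0.002, -0.002, -1.0]]
wrist_force: [1.3, 3.9, 6.0]
finger_gap: 0.0002
```

Request:
{"name": "apply_moves", "arguments": {
  "plan": [
    [[0.001,0,0],0],
    [[0.002,0,0],0],
    [[0.003,0,0],0],
    [[0.003,0,0],0],
    [[0.004,0,0],0],
    [[0.004,0,0],0],
    [[0.005,0,0],0],
    [[0.005,0,0],0],
    [[0.005,0,0],0],
    [[0.005,0,0],0]
  ]
}}

```text
time: 16.5
tcp_pos: [0.4849, -0.0801, 0.0505]
tool_rot: [[0.002, -1.0, 0.002], [-1.0, -0.002, 0.008], [-0.008, -0.002, -1.0]]
wrist_force: [0.0, 15.4, 8.5]
finger_gap: 0.0001
```

Run:
```python
from h import *
np.set_printoptions(precision=4,suppress=True)
o=env.get_obs(); print(o["time"],o["tcp_pos"],o["wrist_force"])
a=env.get_image("wrist"); b=env.get_image("scene")
cv2.imwrite("pics/w6.png",np.vstack([cv2.resize(a[80:],None,fx=.75,fy=.75),cv2.resize(b[200:330,220:470],(420,218),interpolation=2)]) if 0 else np.hstack([cv2.resize(a,(400,300)),cv2.resize(b[215:305,280:400],(400,300),interpolation=2)]))
```

```text
16.5 [ 0.4849 -0.0801  0.0505] [ 0.0185 15.3843  8.5012]
```

View pics/w6.png

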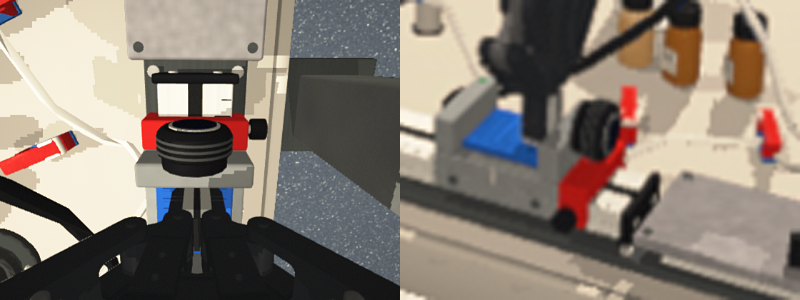

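Both views show the carriage's -y shoulder touching the red stop, the fingers holding the plate down. I ease the side load and lift straight up.

Request:
{"name": "apply_moves", "arguments": {
  "plan": [
    [[-0.001,0,0],0],
    [[-0.002,0,0],0],
    [[-0.0025,0,-0.001],0],
    [[-0.0025,0,-0.003],0],
    [[-0.0025,0,-0.005],0],
    [[-0.0025,0,-0.007],0],
    [[-0.0025,0,-0.009],0],
    [[-0.003,0,-0.012],0],
    [[-0.004,0,-0.015],0],
    [[-0.006,0,-0.02],0]
  ]
}}

```text
time: 17.6
tcp_pos: [0.4838, -0.0784, 0.0697]
tool_rot: [[0.003, -1.0, -0.0], [-1.0, -0.003, -0.001], [0.001, 0.0, -1.0]]
wrist_force: [0.8, 1.0, -0.2]
finger_gap: -0.0001
```

Request:
{"name": "apply_moves", "arguments": {
  "plan": [
    [[0,0,-0.02],0],
    [[0,0,-0.05],0],
    [[0,0,-0.08],0],
    [[0,0,-0.11],0],
    [[-0.03,0.01,-0.13],0],
    [[-0.05,0.02,-0.13],0],
    [[-0.06,0.02,-0.13],0],
    [[-0.06,0.02,-0.13],0],
    [[-0.06,0.02,-0.13],0],
    [[-0.06,0.02,-0.13],0]
  ]
}}

```text
time: 18.6
tcp_pos: [0.4637, -0.0185, 0.1987]
tool_rot: [[0.002, -1.0, -0.001], [-1.0, -0.002, -0.0], [0.0, 0.001, -1.0]]
wrist_force: [0.1, 0.4, 0.1]
finger_gap: -0.0001
```

Run:
```python
from h import *
np.set_printoptions(precision=4,suppress=True)
o=env.get_obs(); print(o["time"],o["tcp_pos"],o["wrist_force"])
im=env.get_image("wrist"); cv2.imwrite("pics/w7.png",im)
h=cv2.cvtColor(im,cv2.COLOR_BGR2HSV)
def bb(m):
    m=m.astype(np.uint8); m[:,:200]=0;m[:,360:]=0
    c=max(cv2.findContours(m,0,2)[0],key=cv2.contourArea); return cv2.boundingRect(c)
x,y,w,hh=bb((h[...,0]>95)&(h[...,0]<125)&(h[...,1]>150)&(h[...,2]>90)); print("blue",x,y,w,hh,onz("wrist",[(x,y),(x+w,y+hh)],.055))
x,y,w,hh=bb(((h[...,0]<8)|(h[...,0]>172))&(h[...,1]>180)&(h[...,2]>90)); print("red",x,y,w,hh,onz("wrist",[(x,y),(x+w,y+hh)],.045))
```

```text
18.6 [ 0.4637 -0.0185  0.1987] [0.0847 0.3775 0.1018]
blue 215 97 61 68 [[ 0.5082 -0.0883  0.055 ]
 [ 0.4626 -0.0371  0.055 ]]
red 267 49 20 24 [[ 0.4695 -0.1227  0.045 ]
 [ 0.4544 -0.1058  0.045 ]]
```

View pics/w7.png

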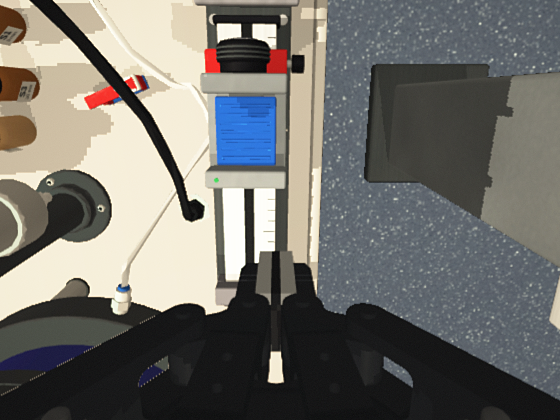

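The carriage is against the red stop with no visible gap: plate centre is at y -0.063 and the stop at about -0.114, 51.5 mm apart. The plate is up. One last look at the vial from the scene camera.

Run:
```python
from h import *
b=env.get_image("scene"); cv2.imwrite("pics/s8.png",cv2.resize(b[210:330,280:450],None,fx=4.4,fy=4.4,interpolation=2))
for m in env.masks_of("scene","sample_vial")[:1]: print(m["score"],m["box"])
P=proj("scene",[[.485,-.2595,.03],[.485,-.2595,.09]]);print(P,(P-[280,210])*4.4)
```

```text
0.74 [407.4, 270.9, 16.6, 25.6]
[[407.72966015 288.94804257]
 [411.34170853 261.79243664]] [[562.01050467 347.3713873 ]
 [577.90351752 227.88672124]]
```

View pics/s8.png

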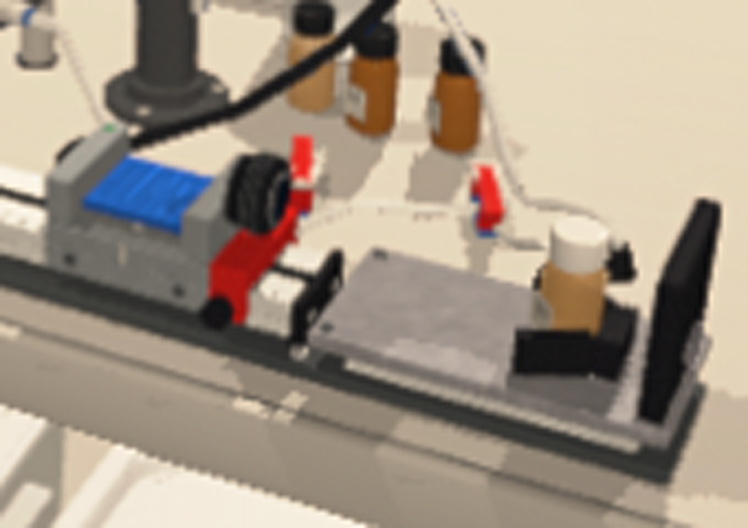

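The vial stands upright between the nest walls, with its cap top at crop (578,228), which matches the predicted (578,228). The carriage is on the red stop, the plate is up and the bystanders have not moved.

```bash
python3 -c "
from station import env
print(env.sign_off())"
```

```text
the job is handed in; nothing more can be done
None
```

I pushed the white-capped vial into the V nest, freed the brake, pushed the carriage up against the red stop and handed the job in at about 19 s. Sign-off gives no verdict, so the checks below are my own.

- **Vial:** I pushed it low with the shut fingers until it stopped on the nest walls at about 5 N. The last scene picture shows it upright, with its cap where a home position predicts.
- **Carriage:** With the plate held about 4–5 mm down (about 7 N), I slid it to the stop, where the side force rose to about 15 N. I then eased the side load and lifted straight up. The last wrist picture puts the carriage 51.5 mm from the stop (51 mm is touching), and the plate is up.
- **Bystanders:** Those in view in the last two pictures look unmoved. The meter, tape and beaker were not in those views.
- **Disagreements:**
  - Two earlier readings of the vial's cap were about 1–2 mm apart, within the calibration error; the contact force settled that it was home.
  - The carriage stopped about 3 mm earlier than I predicted from the first picture, but the pictures showed it touching the stop.

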